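# Ratchet a serving board tight in its stand

## Task

Clamp the black serving board in its stand with the ratchet lever on top: turn the lever clockwise as seen from above, and because it can only swing between two pins, lift it off its serrations, swing it back, let it drop home again and go on turning. Stop when the clamp is firmly tight (about 13 N of push at the knob) but not overtightened, leave the lever dropped fully home and let go, without shifting the board or disturbing the spoons and containers around it.

Things in the scene. Friction and masses are not known exactly. Their poses are not given: they have to be found in the camera images.
- stand: Dark steel stand with a C-shaped clamp, fixed. Origin on the table under the vertical screw axis; its -x axis points away from the board, roughly to the robot. Upper jaw top 85 mm high (reaches 56 mm to -x, 50 mm to each side). Two steel pins (8 mm thick, tops 145 mm high, 55 mm from the screw axis) stop the lever about 0.62 rad either side of the stand's -x axis.
- screw: Serrated steel hub (12 teeth) and screw. Origin on its axis, 85 mm up. Clockwise from above lowers a sprung foot; it meets the board after 0.4 to 2.3 rad, unknown. The push to keep the knob moving slowly (less shows at rest) is 8 N while the foot is free, then grows 9 N per rad. 13 N is firmly tight (90 N on the board), 10 N (35 N) the least, 15 N (125 N) the most. It stays where left.
- knob (a point): Centre of the top of the lever's upright knob: black cylinder 24 mm thick, 44 mm tall, top 155 mm above the table, 105 mm from the screw axis, on a round arm (14 mm thick, centre 40 mm below the knob's top) from the hub cap (33 mm radius, 34 mm below the knob's top). The point's -x axis points from screw to knob, z up. Starts down and engaged; serrations have about 0.04 rad of play either way.
- lift (a joint): How far the lever is lifted off its serrations, m: 0 fully home, 0.016 at its upper stop. Above 0.008 it swings freely without the screw; its weight and a spring (4 to 6 N together) drop it back when let go. If teeth meet teeth it stands 3 to 8 mm high and drops home when turned a little farther (up to 0.5 rad) with the fingers loose round the knob.
- board: Black serving board, 280 x 260 x 12 mm, 0.8 kg, loose, lying on the stand at 30 mm height with one edge between the jaws; origin at the centre of its underside.
- spoon_a: White tasting spoon (125 mm long, bowl 54 mm) with a dark canape, on the board; leave alone. Origin under the bowl.
- spoon_b: Another tasting spoon on the board; leave alone.
- spoon_c: Another tasting spoon on the board; leave alone.
- sauce_bottle: Yellow squeeze bottle, 56 mm in diameter, 190 mm tall, loose on the table; leave alone. Origin at its underside.
- steel_pan: Open steel pan 170 x 150 x 100 mm, loose on the table; leave alone. Origin at its underside.
- clear_tub: Clear tub 170 x 120 x 60 mm, loose on the table; leave alone. Origin at its underside.
- ramekin: White bowl 72 mm wide, 45 mm tall, loose on the table; leave alone. Origin at its underside.

How it is judged (in metres and radians):
On the way, in this order (a step that is already met when the one before it is completed fails the run):
1. the lever is lifted clear of its serrations (value of joint lift above 0.0078 m), for 0.1 s.
2. the lever is dropped home again (value of joint lift below 0.002 m), for 0.1 s.
At the end, for the whole second after the job is handed in: The screw's foot presses on the board with 35 to 125 N (10 to 15 N at the knob), the lever is fully home in its serrations (lifted less than 2 mm) and at rest, and the board lies within 12 mm of where it was (contact force between screw and board between 35 and 125 N and value of joint lift below 0.002 m and angular speed of screw below 0.05 rad/s and distance of board from where it was at the start of the episode below 0.012 m); the robot touches nothing.
It fails at once if the clamp is overtightened: more than 125 N on the board (contact force between screw and board above 125 N).
It fails at once if the board is shifted by more than 12 mm (distance of board from where it was at the start of the episode above 0.012 m).
It fails at once if a bystander is moved by more than 20 mm (distance of any of spoon_a, spoon_b, spoon_c, sauce_bottle, steel_pan, clear_tub, ramekin from where it was at the start of the episode above 0.02 m).
It also fails if it takes over 72 s, if anything falls off the work surface, if the arm or the gripper's body presses on something with over 40 N, if the wrist force passes 120 N, or if a joint passes its speed limit or range.

## Robot

A 6-joint arm with a two-finger parallel gripper is mounted at the origin on the work surface. World frame = base frame: x ahead of the robot, y to its left, z up, the work surface at z = 0. Lengths are in mm, angles in rad, forces in N, time in s.
With the tool pointing down it reaches from about 350 to 875 mm from the base axis. Payload 4.2 kg.
Tool frame: the origin (TCP) lies at the very end of the fingers, on their centre line; the grasp point (between the pads) lies 19 mm behind it; z points along the fingers, y is the line along which they close (so a half turn about z gives the same grasp; the last joint's range is limited). The gripper opens to 85 mm and grips with 20 to 120 N. Pads are 22 mm wide; open, the fingers measure 114 mm over their backs; the gripper's body (76 mm by 85 mm) begins 54 mm behind the grasp point. The pads swing forward as they close: fully open they stand 13 mm farther back than shut.
Start: joints at [1.596, 0.385, 0.008, 0, -1.194, -0.259], TCP at [144.766, 607.982, 231.312] pointing down, gripper open.
Joint ranges: [-3.14, 3.14], [-1.21, 2.06], [-1.07, 1.41], [-3.16, 2.05], [-2.99, -0.16], [-3.1, 3.1]. Speed limits (rad/s): [2.79, 2.79, 3.14, 3.14, 3.14, 3.14].

## Interface

Orientations are given as a unit quaternion [x, y, z, w].
In Python, from bench import arm gives the robot as it stands. The module is installed in compiled form; this text tells all that it offers.
- The arm moves only by the tool drive_tool, never from a script. Its argument "targets" is a list of rows, each a list of 5 numbers: the closure, from -1 (fully open) to 1 (shut), then the shift along the tool's x, y, z in mm, then the turn about the tool's z in degrees. In form: [[grip, tx, ty, tz, roll], ...]. A call has 1 to 12 rows; each row is the pose to reach, as a shift and turn from the pose commanded when the call began, along the tool's axes at that moment; what a row does not reach only later rows make up. A row lasts 1/10 s, in which the tool goes at most 50 mm and 8.59 degrees, less where a joint would pass 70% of its speed; a pose out of reach is approached as far as the arm can. A call with a gripper value outside its range is refused whole. The fingers move at their own pace and stop on an object; the grip force is fixed at half the most. Time passes only in rows, so rows that repeat a pose let the fingers close. It gives the time, the measured TCP pose, the force, the opening and the grip force at its end, in the units of the state.
- arm.read_state(): the state, without advancing time (a new reading comes with each control period).
- arm.get_image(name): name is "scene" or "top" or "wrist"; returns the picture (480x640x3 uint8, blue, green, red); there is no depth.
- arm.camera_params(name): a dict with "fov_y" (degrees; the focal length in pixels is half the picture's height over the tangent of half this angle, whatever the lens; pixels are square), "cx", "cy" (the principal point, pixels), "rvec" (rotation vector, rad) and "tvec" (3), from world to camera coordinates, as OpenCV has them; the wrist camera has in their place "tool_from_camera" (4x4, takes a point from camera to tool coordinates, whose origin is the TCP and whose axes are the flange's). Camera axes: x right, y down, z forward; pixel columns grow to the right and rows downward; lengths in mm; the calibration is good to about 2 mm. A picture is of the moment at which its call begins: read the wrist's pose just before it. camera_params takes no time and is no camera call.
- arm.job_done(): hands the job in; it is judged then, once.
The state is a dict: "clock": time; "joints": joint angles; "joint_vel": joint speeds; "joint_efforts": joint torques, N m; "position": TCP position; "ee_rot": TCP orientation; "contact_force": force on the tool from outside, world axes, zero at the start; "wrist_torque": the same for the moment, N m; "gripper_width": finger opening in mm; "grasp_force": force on a finger pad.
Only numpy, scipy, OpenCV 4.12 (cv2) and the standard library are available. Lean on these libraries where they do the work, as an engineer would, in place of code of your own. Each camera call takes 0.05 s, during which the arm holds its last target. There are 200 camera calls.

## Working session

There is one attempt and no reset: what is moved stays moved. The work goes in short steps, Python scripts to look and compute and a tool call to move; the robot and the scene stay as the last step left them, time stands still between calls to the robot, and variables do not carry over. Pictures are saved under pics/ and viewed, at most 10 in all, crops included, and the job is handed in when it is done.

Besides the shell and the picture viewer there is one more tool, called after ">>>" by a JSON object that holds its "method" and its "body". drive_tool: Moves the arm, as the interface text tells. Its arguments: {"type":"object","properties":{"targets":{"type":"array","items":{"type":"array","items":{"type":"number"}}}},"required":["targets"]}

```bash
mkdir -p pics; python3 - <<'E'
from bench import arm
import cv2
s=arm.read_state();print(s)
for n in("scene","top"):
    cv2.imwrite(f"pics/{n}0.png",arm.get_image(n));print(n,arm.camera_params(n))
print(arm.camera_params("wrist"))
E
```

```text
{'clock': 0.0, 'joints': array([ 1.59560416e+00,  3.85521122e-01,  6.63889949e-03, -5.24875162e-04,
       -1.19401106e+00, -2.58613971e-01]), 'joint_vel': array([-7.73049460e-05,  1.22455039e-03,  1.05440276e-03,  5.82752759e-04,
       -1.70968808e-03,  2.29994442e-03]), 'joint_efforts': array([ 4.65431967e-04, -3.92290735e+01,  1.88402277e+01,  4.18621972e+00,
       -4.63305201e-03,  7.24967009e-06]), 'position': array([144.63169099, 607.43080175, 230.24425848]), 'ee_rot': array([ 9.93162742e-01, -1.16733065e-01, -9.33974776e-05,  1.07242066e-03]), 'contact_force': array([-0.16123605,  0.26481024, -0.02556856]), 'wrist_torque': array([ 0.02427311, -0.02333394, -0.00558335]), 'grasp_force': 0.0, 'gripper_width': 85.64731895793405}
scene {'fov_y': 45.794861176400225, 'cx': 311.30663907074484, 'cy': 249.66763077790856, 'rvec': array([ 2.07029118,  0.71301902, -0.3693703 ]), 'tvec': array([-459.71764111,  -93.48899944, 1807.03398631])}
top {'fov_y': 47.221421181484814, 'cx': 315.75397701686126, 'cy': 240.9723266783633, 'rvec': array([ 2.19056159, -2.1382265 ,  0.12334844]), 'tvec': array([  -5.20166388,  579.24314373, 1292.72799382])}
{'fov_y': 61.060981619303895, 'cx': 324.1346105022669, 'cy': 243.5737364909624, 'tool_from_camera': array([[-2.25350371e-04, -9.45387009e-01, -3.25949922e-01,
         8.42164624e+01],
       [ 9.99998786e-01,  2.89536344e-04, -1.53113703e-03,
         1.53213172e-02],
       [ 1.54189141e-03, -3.25949872e-01,  9.45385796e-01,
        -1.42558457e+02],
       [ 0.00000000e+00,  0.00000000e+00,  0.00000000e+00,
         1.00000000e+00]])}
```

View pics/top0.png

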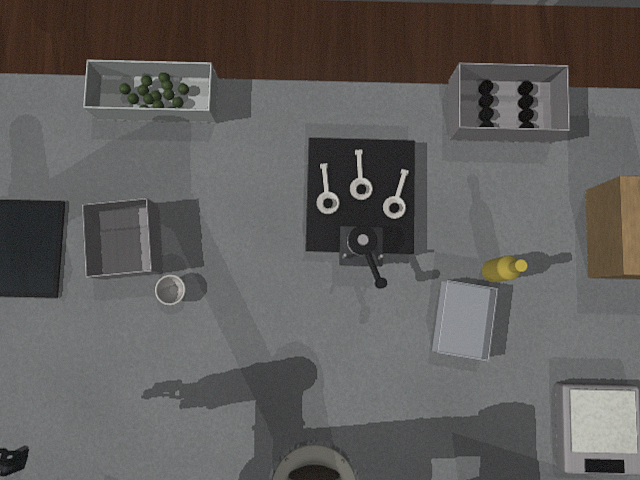

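View pics/scene0.png

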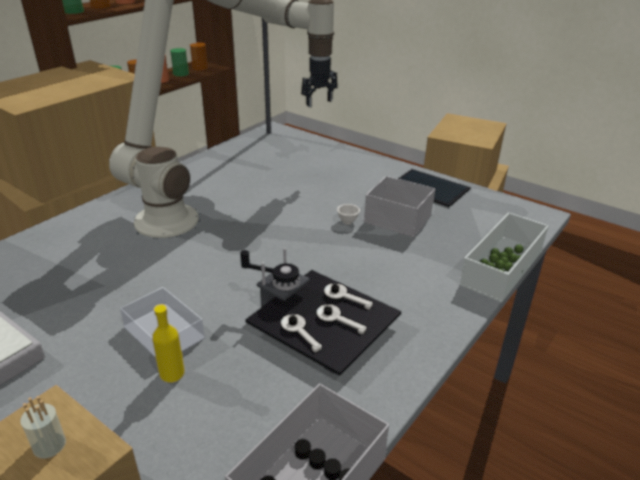

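Top view: knob top at (381,283), hub cap (363,240), jaw about (340–383, 226–265), and board square (307–414, 138–254). The bottle (505,268) and tub (465,320) lie to the right (−y).

```bash
cat > h.py <<'E'
from bench import arm
import cv2,numpy as np
from scipy.spatial.transform import Rotation as R
def ray(cam,px,z):
    p=arm.camera_params(cam);f=240/np.tan(np.radians(p['fov_y']/2))
    d=np.array([(px[0]-p['cx'])/f,(px[1]-p['cy'])/f,1.])
    if cam=='wrist':
        s=arm.read_state();T=np.eye(4);T[:3,:3]=R.from_quat(s['ee_rot']).as_matrix();T[:3,3]=s['position']
        M=T@p['tool_from_camera'];c=M[:3,3];d=M[:3,:3]@d
    else:
        r=cv2.Rodrigues(p['rvec'])[0];c=-r.T@p['tvec'];d=r.T@d
    return c+d*(z-c[2])/d[2]
def tool(p):
    s=arm.read_state();return R.from_quat(s['ee_rot']).inv().apply(np.array(p)-s['position'])
E
python3 - <<'E'
from h import *
for n,px,z in[("knob",(381,283),155),("cap",(363,240),121),("jawBL",(340,264),85),("jawBR",(383,265),85),("jawTL",(340,227),85),("bTL",(308,139),42),("bTR",(414,140),42),("bBL",(306,250),42),("bBR",(414,254),42)]:
    print(n,ray("top",px,z).round())
k=ray("top",(381,283),155);print(tool(k).round())
s=arm.read_state();print(R.from_quat(s['ee_rot']).as_matrix().round(3))
im=cv2.imread("pics/top0.png");cv2.imwrite("pics/topc.png",cv2.resize(im[210:310,310:440],None,fx=6,fy=6,interpolation=2)[:600,:780])
E
```

```text
knob [ 477. -135.  155.]
cap [574. -97. 121.]
jawBL [521. -48.  85.]
jawBR [ 521. -148.   85.]
jawTL [607. -47.  85.]
bTL [829.  34.  42.]
bTR [ 833. -226.   42.]
bBL [556.  32.  42.]
bBR [ 553. -227.   42.]
[495. 645.  77.]
[[ 0.973 -0.232 -0.   ]
 [-0.232 -0.973 -0.002]
 [ 0.     0.002 -1.   ]]
```

View pics/topc.png

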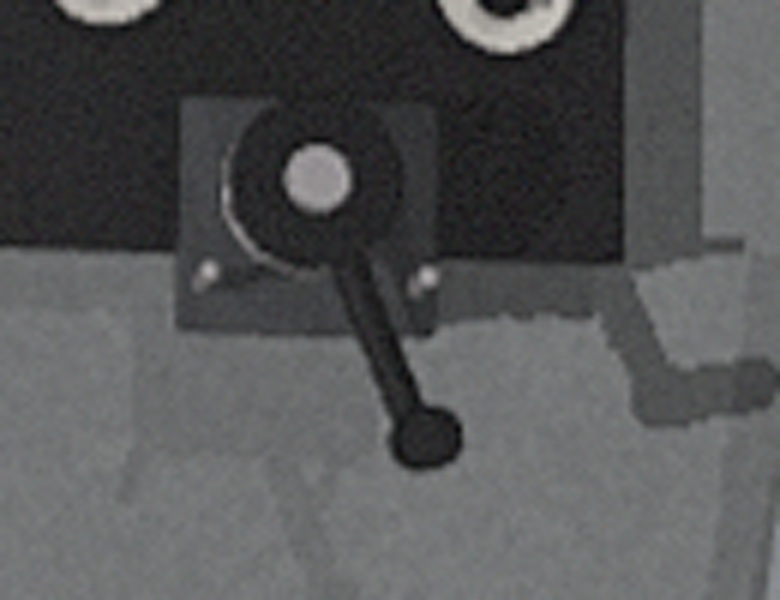

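Crop: pins at px (344.8,255.2) and (381.7,256), knob at (381.2,283), screw end at (363,239.7). Lever now sits on the −y side, so clockwise takes the knob toward +y.

```bash
python3 - <<'E'
from h import *
a=ray("top",(344.8,255.2),145);b=ray("top",(381.7,256),145);k=ray("top",(381.2,283),155)
m=(a+b)/2;u=(b-a)/np.linalg.norm(b-a);h=np.linalg.norm(b-a)/2;n=np.array([-u[1],u[0],0])
S=m+n*np.sqrt(max(55**2-h*h,0));print(a,b,h,"S",S,"S2",m-n*np.sqrt(55**2-h*h))
for z in(121,130,140,150):print(z,ray("top",(363,239.7),z))
for q in(S,):
  d=k-q;print("knob",k,np.linalg.norm(d[:2]),np.arctan2(-d[1],-d[0]))
E
```

```text
[536.58416161 -55.8270436  145.        ] [ 536.78926194 -137.08327461  145.        ] 40.62824493048743 S [573.75876267 -96.36158487 145.        ] S2 [499.61466088 -96.54873334 145.        ]
121 [574.71241565 -97.48477111 121.        ]
130 [573.65927362 -96.70193169 130.        ]
140 [572.48911582 -95.83211012 140.        ]
150 [571.31895802 -94.96228854 150.        ]
knob [ 477.07070681 -135.4033234   155.        ] 104.27289912985198 0.3837699512650907
```

>>> {"method": "drive_tool", "body": {"targets": [[-1,391,326,0,-35],[-1,391,326,0,-35],[-1,391,326,0,-35],[-1,391,326,0,-35],[-1,391,326,0,-35],[-1,391,326,0,-35],[-1,391,326,0,-35],[-1,391,326,0,-35],[-1,391,326,0,-35],[-1,391,326,0,-35],[-1,391,326,0,-35],[-1,391,326,0,-35]]}}

```text
clock: 1.3
position: [450.1, 198.8, 230.8]
ee_rot: [0.983, 0.186, -0.0, 0.0]
contact_force: [-1.1, 1.3, -0.3]
gripper_width: 85.2
grasp_force: 0.0
```

```bash
python3 - <<'E'
from h import *
s=arm.read_state();print(s['position'],R.from_quat(s['ee_rot']).as_euler('xyz'),s['joints'])
print(tool([476.5,-135.6,215]),R.from_quat(s['ee_rot']).as_matrix().round(3))
E
```

```text
[450.09680389 198.7600462  230.81921383] [3.14145571e+00 1.01876044e-03 3.73370330e-01] [ 7.46462026e-01  1.58304846e-01 -3.08642231e-01 -2.72909604e-04
 -1.10484785e+00  1.19782743e+00]
[-97.35943769 320.95227024  15.96235893] [[ 0.931  0.365 -0.001]
 [ 0.365 -0.931 -0.   ]
 [-0.001  0.    -1.   ]]
```

>>> {"method": "drive_tool", "body": {"targets": [[-1,-97,321,0,0],[-1,-97,321,0,0],[-1,-97,321,0,0],[-1,-97,321,0,0],[-1,-97,321,0,0],[-1,-97,321,0,0],[-1,-97,321,0,0],[-1,-97,321,0,0],[-1,-97,321,0,0]]}}

```text
clock: 2.2
position: [477.6, -133.3, 230.9]
ee_rot: [0.982, 0.187, -0.0, -0.0]
contact_force: [0.0, 0.6, 0.1]
gripper_width: 85.5
grasp_force: 0.0
```

```bash
python3 - <<'E'
from h import *
s=arm.read_state();print(s['position'],s['contact_force'])
cv2.imwrite("pics/w1.png",arm.get_image("wrist"))
E
```

```text
[ 477.55684161 -133.29351292  230.93113064] [0.0353944  0.55845473 0.06360861]
```

View pics/w1.png

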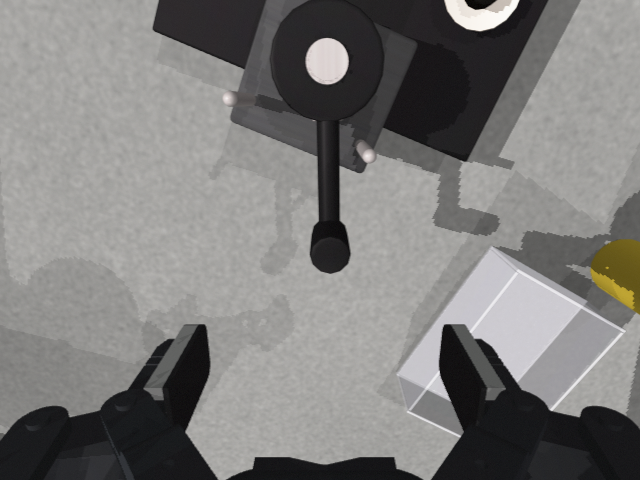

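Wrist view: knob top ellipse centred at (330,253), hub cap (327,60), pins at (230,99) and (366,154). The fingers straddle the knob on the left and right.

```bash
python3 - <<'E'
from h import *
k=ray("wrist",(330,253),155);print(k,tool(k))
S=ray("wrist",(327,60),121);print(S, ray("wrist",(327,60),130), k-S)
d=k-S;print(np.arctan2(-d[1],-d[0]),np.hypot(*d[:2]))
E
```

```text
[ 481.80466914 -134.40821714  155.        ] [ 3.31870957  3.12868875 76.0686692 ]
[578.10639415 -94.24897699 121.        ] [577.31607734 -94.51357006 130.        ] [-96.30172502 -40.15924014  34.        ]
0.3950876779606492 104.33976619823189
```

>>> {"method": "drive_tool", "body": {"targets": [[-1,1,2.5,45,0],[-1,1,2.5,80,0],[-1,1,2.5,102,0],[-1,1,2.5,102,0],[1,1,2.5,102,0],[1,1,2.5,102,0],[1,1,2.5,102,0],[1,1,2.5,102,0],[1,1,2.5,102,0],[1,1,2.5,102,0]]}}

```text
clock: 3.25
position: [479.7, -136.0, 130.0]
ee_rot: [0.982, 0.187, 0.001, 0.0]
contact_force: [-1.1, -0.0, 1.9]
gripper_width: 22.4
grasp_force: 58.8
```

```bash
python3 - <<'E'
from h import *
s=arm.read_state();print(s['position'],s['contact_force'],s['wrist_torque'],s['gripper_width'],s['grasp_force'])
cv2.imwrite("pics/w2.png",arm.get_image("wrist"))
E
```

```text
[ 479.7315936  -135.96264547  129.9783523 ] [-1.12837863 -0.04706702  1.91666128] [0.16550558 0.09002602 0.04306799] 22.408673023432122 58.760148882865906
```

View pics/w2.png

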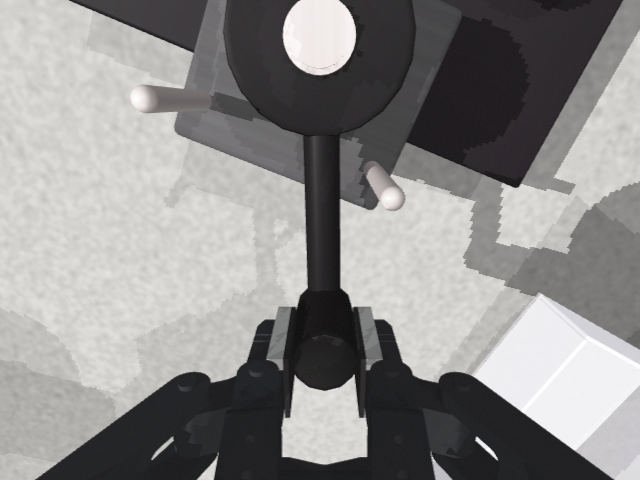

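The knob is between the pads. First stroke, free part.

>>> {"method": "drive_tool", "body": {"targets": [[1,0.1,-3.7,0,2],[1,0.3,-7.3,0,4],[1,0.6,-11,0,6],[1,1,-14.6,0,8],[1,1.6,-18.2,0,10],[1,2.3,-21.8,0,12],[1,3.1,-25.4,0,14],[1,4.1,-28.9,0,16],[1,5.1,-32.4,0,18],[1,5.7,-34.2,0,19],[1,6.3,-35.9,0,20]]}}

```text
clock: 4.4
position: [471.8, -101.1, 129.8]
ee_rot: [1.0, 0.014, -0.0, 0.001]
contact_force: [-1.2, -5.0, 3.4]
gripper_width: 22.0
grasp_force: 59.0
```

```bash
cat > f.py <<'E'
from h import *
s=arm.read_state();r=R.from_quat(s['ee_rot']);f=r.inv().apply(s['contact_force'])
S=np.array([576.5,-95.5]);d=s['position'][:2]-S
print(s['clock'],s['position'].round(1),'toolF',f.round(2),'yaw',round(r.as_euler('xyz')[2],3),'ang',round(np.arctan2(-d[1],-d[0]),3),'r',np.hypot(*d).round(1),'torq',r.inv().apply(s['wrist_torque']).round(2),s['gripper_width'].round(1))
E
python3 f.py
```

```text
Traceback (most recent call last):
  File "f.py", line 4, in <module>
    print(s['clock'],s['position'].round(1),'toolF',f.round(2),'yaw',round(r.as_euler('xyz')[2],3),'ang',round(np.arctan2(-d[1],-d[0]),3),'r',np.hypot(*d).round(1),'torq',r.inv().apply(s['wrist_torque']).round(2),s['gripper_width'].round(1))
                                                                                                                                                                                                                     ^^^^^^^^^^^^^^^^^^^^^^^^
AttributeError: 'float' object has no attribute 'round'
```

>>> {"method": "drive_tool", "body": {"targets": [[1,0,-3.1,0,1.7],[1,0.2,-6.2,0,3.4],[1,0.4,-9.3,0,5.1],[1,0.7,-12.4,0,6.8],[1,1.2,-15.5,0,8.5],[1,1.7,-18.6,0,10.2],[1,2.3,-21.7,0,11.9],[1,2.9,-24.7,0,13.6],[1,3.7,-27.7,0,15.3],[1,4.6,-30.7,0,17],[1,5.5,-33.7,0,18.7],[1,6.6,-36.6,0,20.4]]}}

```text
clock: 5.6
position: [476.3, -64.1, 129.6]
ee_rot: [0.987, -0.163, -0.001, 0.001]
contact_force: [-3.9, -2.8, 6.4]
gripper_width: 22.3
grasp_force: 59.3
```

```bash
sed -i "s/s\['gripper_width'\].round(1)/s['gripper_width']/" f.py; python3 f.py
```

```text
5.6 [476.3 -64.1 129.6] toolF [-2.76  3.94 -6.34] yaw -0.328 ang -0.304 r 105.0 torq [-1.17 -0.67 -0.39] 22.331565715667086
```

Push at the knob including the wrist couple is about 7.7 N, so the foot is still free. Now I finish this stroke to just short of the pin.

>>> {"method": "drive_tool", "body": {"targets": [[1,0,-3.1,0,1.7],[1,0.2,-6.2,0,3.4],[1,0.4,-9.3,0,5.1],[1,0.7,-12.4,0,6.8],[1,1.2,-15.5,0,8.5],[1,1.7,-18.6,0,10.2],[1,2.3,-21.7,0,11.9],[1,2.9,-24.7,0,13.6],[1,3.4,-26.6,0,14.7]]}}

```text
clock: 6.5
position: [487.5, -39.7, 129.5]
ee_rot: [0.958, -0.288, -0.002, 0.001]
contact_force: [-6.0, -1.3, 6.3]
gripper_width: 22.0
grasp_force: 59.4
```

```bash
sed -i '$a t=r.inv().apply(s["wrist_torque"]);print("push",f[1]-t[2]/.105)' f.py; python3 f.py
```

```text
6.5 [487.5 -39.7 129.5] toolF [-4.35  4.43 -6.31] yaw -0.584 ang -0.56 r 105.0 torq [-1.09 -1.1  -0.4 ] 22.005660349339685
push 8.207054109081396
```

Push is 8.2 N, so the foot is probably still free. I back off into the play and lift.

>>> {"method": "drive_tool", "body": {"targets": [[1,0,2,0,-1.1],[1,0.1,4.2,0,-2.3],[1,0.1,4.2,-5,-2.3],[1,0.1,4.2,-10,-2.3],[1,0.1,4.2,-13.5,-2.3],[1,0.1,4.2,-13.5,-2.3],[1,0.1,4.2,-13.5,-2.3]]}}

```text
clock: 7.2
position: [487.0, -42.8, 142.5]
ee_rot: [0.963, -0.269, -0.0, -0.0]
contact_force: [1.9, -1.4, -5.4]
gripper_width: 22.0
grasp_force: 59.3
```

```bash
python3 f.py; python3 -c "
from h import *
cv2.imwrite('pics/w3.png',arm.get_image('wrist'))"
```

```text
7.2 [487.  -42.8 142.5] toolF [2.35 0.24 5.4 ] yaw -0.545 ang -0.532 r 103.8 torq [-0.01  0.38  0.02] 21.95057439669118
push 0.04460465794493204
```

View pics/w3.png

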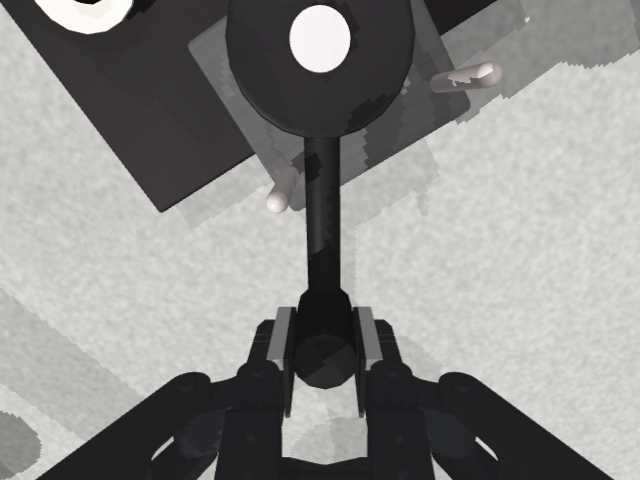

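The grasp is unchanged: knob at (322,360), lever 13 mm up with a 5.4 N load. Swinging back 60° (two teeth).

>>> {"method": "drive_tool", "body": {"targets": [[1,0.4,9.1,0,-5],[1,1.6,18.2,0,-10],[1,4.1,28.9,0,-16],[1,7.6,39.3,0,-22],[1,12.3,49.3,0,-28],[1,18,58.7,0,-34],[1,24.6,67.5,0,-40],[1,32.1,75.5,0,-46],[1,40.4,82.7,0,-52],[1,46.3,87,0,-56],[1,52.5,90.9,0,-60],[1,52.5,90.9,0,-60]]}}

```text
clock: 8.45
position: [486.2, -147.6, 142.6]
ee_rot: [0.969, 0.248, 0.001, -0.0]
contact_force: [4.8, 2.5, -5.1]
gripper_width: 22.0
grasp_force: 59.3
```

```bash
python3 f.py
```

```text
8.45 [ 486.2 -147.6  142.6] toolF [5.42 0.16 5.07] yaw 0.502 ang 0.524 r 104.3 torq [0.04 1.12 0.05] 22.02071378396908
push -0.31933799555491327
```

>>> {"method": "drive_tool", "body": {"targets": [[1,0.5,0,5,0],[1,0.5,0,9,0],[1,0.5,0,13,0],[1,0.5,0,13,0],[1,0.5,0,13,0]]}}

```text
clock: 8.95
position: [485.6, -147.7, 130.3]
ee_rot: [0.969, 0.249, 0.0, 0.0]
contact_force: [1.0, -1.0, 1.2]
gripper_width: 21.8
grasp_force: 60.0
```

```bash
python3 f.py
```

```text
8.95 [ 485.6 -147.7  130.3] toolF [ 0.4   1.36 -1.19] yaw 0.503 ang 0.521 r 104.8 torq [-0.28  0.12 -0.01] 21.801400514173892
push 1.4261443827328661
```

It dropped home (z 130.3 against 130.0 at first grasp, with no load). Second stroke.

>>> {"method": "drive_tool", "body": {"targets": [[1,0,-3.1,0,1.7],[1,0.2,-6.2,0,3.4],[1,0.4,-9.3,0,5.1],[1,0.7,-12.4,0,6.8],[1,1.2,-15.5,0,8.5],[1,1.7,-18.6,0,10.2],[1,2.3,-21.7,0,11.9],[1,2.9,-24.7,0,13.6],[1,3.7,-27.7,0,15.3]]}}

```text
clock: 9.85
position: [475.3, -122.4, 130.4]
ee_rot: [0.993, 0.118, -0.0, 0.001]
contact_force: [1.2, -4.3, 0.5]
gripper_width: 22.0
grasp_force: 59.7
```

```bash
python3 f.py
```

```text
9.85 [ 475.3 -122.4  130.4] toolF [ 0.13  4.43 -0.49] yaw 0.236 ang 0.26 r 104.7 torq [-1.54 -0.06 -0.24] 22.01888595516178
push 6.7355009492402775
```

>>> {"method": "drive_tool", "body": {"targets": [[1,0,-3.1,0,1.7],[1,0.2,-6.2,0,3.4],[1,0.4,-9.3,0,5.1],[1,0.7,-12.4,0,6.8],[1,1.2,-15.5,0,8.5],[1,1.7,-18.6,0,10.2],[1,2.3,-21.7,0,11.9],[1,2.9,-24.7,0,13.6],[1,3.7,-27.7,0,15.3]]}}

```text
clock: 10.75
position: [471.8, -94.7, 130.2]
ee_rot: [1.0, -0.016, -0.001, 0.001]
contact_force: [-0.1, -4.3, 1.2]
gripper_width: 22.0
grasp_force: 59.9
```

```bash
python3 f.py
```

```text
10.75 [471.8 -94.7 130.2] toolF [-0.    4.33 -1.15] yaw -0.031 ang -0.008 r 104.7 torq [-1.39  0.03 -0.33] 21.992086310293796
push 7.464340600340883
```

>>> {"method": "drive_tool", "body": {"targets": [[1,0,-3.1,0,1.7],[1,0.2,-6.2,0,3.4],[1,0.4,-9.3,0,5.1],[1,0.7,-12.4,0,6.8],[1,1.2,-15.5,0,8.5],[1,1.7,-18.6,0,10.2],[1,2.3,-21.7,0,11.9],[1,2.9,-24.7,0,13.6],[1,3.7,-27.7,0,15.3]]}}

```text
clock: 11.65
position: [475.6, -67.1, 130.1]
ee_rot: [0.989, -0.148, -0.001, 0.001]
contact_force: [-1.4, -3.6, 1.6]
gripper_width: 22.4
grasp_force: 60.1
```

```bash
python3 f.py
```

```text
11.65 [475.6 -67.1 130.1] toolF [-0.3   3.9  -1.63] yaw -0.298 ang -0.274 r 104.8 torq [-1.22 -0.11 -0.4 ] 22.35464134694393
push 7.690799937558938
```

>>> {"method": "drive_tool", "body": {"targets": [[1,0,-3.1,0,1.7],[1,0.2,-6.2,0,3.4],[1,0.4,-9.3,0,5.1],[1,0.7,-12.4,0,6.8],[1,1.2,-15.5,0,8.5],[1,1.7,-18.6,0,10.2],[1,2.3,-21.7,0,11.9],[1,2.9,-24.7,0,13.6],[1,3.7,-27.7,0,15.3],[1,4.1,-28.9,0,16]]}}

```text
clock: 12.65
position: [486.9, -40.9, 129.9]
ee_rot: [0.959, -0.284, -0.003, 0.002]
contact_force: [-4.1, -2.2, 4.6]
gripper_width: 22.2
grasp_force: 60.3
```

```bash
python3 f.py
```

```text
12.65 [486.9 -40.9 129.9] toolF [-2.21  4.08 -4.57] yaw -0.576 ang -0.548 r 104.9 torq [-1.57 -0.53 -0.6 ] 22.233534903867774
push 9.80381303740283
```

Push rose to 9.8 N: the foot has met the board. About 0.35 rad more is needed, so I lift, go back one tooth (30°) and drop.

>>> {"method": "drive_tool", "body": {"targets": [[1,0,2,0,-1.1],[1,0.1,4.2,0,-2.3],[1,0.1,4.2,-5,-2.3],[1,0.1,4.2,-10,-2.3],[1,0.1,4.2,-13.5,-2.3],[1,0.1,4.2,-13.5,-2.3],[1,0.8,13,-13.5,-7],[1,2.8,24,-13.5,-13.3],[1,6.4,36,-13.5,-20],[1,10.9,46.6,-13.5,-26.4],[1,16.2,56.1,-13.5,-32.3],[1,16.2,56.1,-13.5,-32.3]]}}

```text
clock: 13.85
position: [472.7, -95.9, 143.2]
ee_rot: [1.0, -0.008, 0.0, -0.0]
contact_force: [2.5, 0.1, -5.1]
gripper_width: 22.3
grasp_force: 60.2
```

```bash
python3 f.py
```

```text
13.85 [472.7 -95.9 143.2] toolF [ 2.49 -0.09  5.13] yaw -0.015 ang 0.004 r 103.8 torq [ 0.19  0.26 -0.1 ] 22.25313124317177
push 0.829173447917287
```

>>> {"method": "drive_tool", "body": {"targets": [[1,0,0,5,0],[1,0,0,9,0],[1,0,0,13,0],[1,0,0,13.3,0],[1,0,0,13.3,0]]}}

```text
clock: 14.35
position: [471.9, -95.7, 130.3]
ee_rot: [1.0, -0.007, -0.001, 0.0]
contact_force: [-3.6, -1.6, 3.6]
gripper_width: 22.2
grasp_force: 61.1
```

```bash
python3 f.py
```

```text
14.35 [471.9 -95.7 130.3] toolF [-3.55  1.68 -3.57] yaw -0.014 ang 0.002 r 104.6 torq [-0.86 -0.93 -0.05] 22.231779390790447
push 2.175692443568991
```

>>> {"method": "drive_tool", "body": {"targets": [[1,0,-3.1,0,1.7],[1,0.2,-6.2,0,3.4],[1,0.4,-9.3,0,5.1],[1,0.7,-12.4,0,6.8],[1,1.2,-15.5,0,8.5],[1,1.7,-18.6,0,10.2],[1,2.3,-21.7,0,11.9],[1,2.9,-24.7,0,13.6]]}}

```text
clock: 15.15
position: [474.4, -72.3, 130.3]
ee_rot: [0.992, -0.125, -0.001, 0.002]
contact_force: [-4.3, -8.2, 2.5]
gripper_width: 22.0
grasp_force: 61.2
```

```bash
python3 f.py
```

```text
15.15 [474.4 -72.3 130.3] toolF [-2.18  9.05 -2.46] yaw -0.25 ang -0.224 r 104.7 torq [-2.74 -0.42 -0.58] 21.95825886260945
push 14.6047537329836
```

>>> {"method": "drive_tool", "body": {"targets": [[1,0,0,0,0]]}}

```text
clock: 15.25
position: [474.5, -72.1, 130.3]
ee_rot: [0.992, -0.124, -0.001, 0.002]
contact_force: [-3.6, -7.0, 4.4]
gripper_width: 22.6
grasp_force: 61.2
```

```bash
python3 f.py
```

```text
15.25 [474.5 -72.1 130.3] toolF [-1.81  7.7  -4.38] yaw -0.249 ang -0.226 r 104.7 torq [-2.49 -0.46 -0.37] 22.64459938072999
push 11.25981635229163
```

Push is about 11–14.6 N (at rest and moving). The angle since contact, at most 0.47 rad, puts it near 12–12.5 N, so it is in range. I unload within the play, open and retreat.

>>> {"method": "drive_tool", "body": {"targets": [[1,0,2.5,0,-1.4],[1,0,2.5,0,-1.4],[-1,0,2.5,0,-1.4],[-1,0,2.5,0,-1.4],[-1,0,2.5,0,-1.4],[-1,0,2.5,0,-1.4],[-1,0,2.5,0,-1.4],[-1,0,2.5,0,-1.4],[-1,0,2.5,-35,-1.4],[-1,0,2.5,-70,-1.4],[-1,0,2.5,-100,-1.4],[-1,0,2.5,-100,-1.4]]}}

```text
clock: 16.45
position: [477.8, -73.3, 234.7]
ee_rot: [0.994, -0.113, 0.005, -0.001]
contact_force: [0.1, 0.3, 0.4]
gripper_width: 85.4
grasp_force: 0.0
```

```bash
python3 f.py; python3 - <<'E'
from h import *
cv2.imwrite('pics/w4.png',arm.get_image('wrist'));cv2.imwrite('pics/top4.png',arm.get_image('top'))
d=cv2.absdiff(cv2.imread('pics/top4.png'),cv2.imread('pics/top0.png'))[130:225,300:420];print("board area diff px",(d.max(2)>50).sum())
E
```

```text
16.45 [477.8 -73.3 234.7] toolF [-0.01 -0.34 -0.4 ] yaw -0.226 ang -0.222 r 101.2 torq [ 0.03  0.   -0.02] 85.39620364851044
push -0.18639116515826257
board area diff px 0
```

View pics/w4.png

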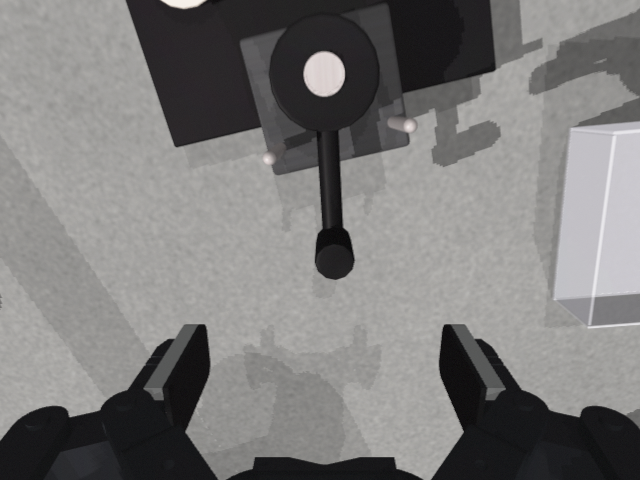

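The gripper is clear. The lever looks home (knob at (334,260), hub cap the same size as before) and the board area is unchanged.

```bash
python3 -c "
from bench import arm
print(arm.job_done())"
```

```text
the job is handed in; nothing more can be done
None
```

The board is clamped at an estimated 12–12.5 N of push at the knob (readings 11.3 N at rest, 14.6 N moving); the lever looks fully home, the gripper is clear, the board and its spoons show no movement, and the job was handed in at about 16.5 s with no verdict returned.

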